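# Feel the filter wells, then seat the new cartridge

### The arm

A 6-joint arm with a two-finger parallel gripper is mounted at the origin on a cart in front of the work surface, level with it; the furniture and walls round the work are solid. World frame = base frame: x ahead of the robot, y to its left, z up, the work surface at z = 0. Lengths are in mm, angles in rad, forces in N, time in s.
With the tool pointing down it reaches from about 350 to 875 mm from the base axis. Payload 4.2 kg.
Tool frame: the origin (TCP) lies between the finger pads, 19 mm behind the fingertips; this is the grasp point; z points along the fingers, y is the line along which they close (so a half turn about z gives the same grasp; the last joint's range is limited). The gripper opens to 85 mm and grips with 20 to 120 N. Pads are 22 mm wide; open, the fingers measure 114 mm over their backs; the gripper's body (76 mm by 85 mm) begins 54 mm behind the grasp point. The pads swing forward as they close: fully open they stand 13 mm farther back than shut.
Start: joints at [1.563, 0.385, 0.008, 0, -1.194, -0.259], TCP at [164.747, 602.875, 250.012] pointing down, gripper open.
Joint ranges: [-3.14, 3.14], [-1.21, 2.06], [-1.07, 1.41], [-3.16, 2.05], [-2.99, -0.16], [-3.1, 3.1]. Speed limits (rad/s): [2.79, 2.79, 3.14, 3.14, 3.14, 3.14].

### API

Orientations are given as a unit quaternion [x, y, z, w].
In Python, from bench import read_state, get_image, job_done, recognise, place_of gives the robot as it stands. The module is installed in compiled form; this text tells all that it offers.
- The arm moves only by the tool carry_out, never from a script. Its arguments are lists of equal length, an entry for each row: "slide": the shift along the tool's x, y, z in m, a list of three; "roll": the turn about the tool's z in degrees; "claw": the finger opening in m, from 0 to 0.0854. A call has 1 to 8 rows; each row is the pose to reach, as a shift and turn from the pose commanded when the call began, along the tool's axes at that moment; what a row does not reach only later rows make up. A row lasts 1/8 s, in which the tool goes at most 62.5 mm and 10.7 degrees, less where a joint would pass 70% of its speed; a pose out of reach is approached as far as the arm can. A call with a gripper value outside its range is refused whole. The fingers move at their own pace and stop on an object; the grip force is fixed at half the most. Time passes only in rows, so rows that repeat a pose let the fingers close. It gives the time, the measured TCP pose, the force, the opening and the grip force at its end, in the units of the state.
- read_state(): the state, without advancing time (a new reading comes with each control period).
- get_image(name): name is "scene" or "top" or "wrist"; returns a dict with "img" (400x640x3 uint8, red, green, blue), "z_map" (400x640 float32, mm along the optical axis (not along the pixel's ray), 0 where there is no reading), "mtx" (3x3 intrinsics, pixels), "k1" (the pictures are not rectified: a ray, as slopes to the right and down, at radius r is drawn at 1 + k1 r^2 times it, then the intrinsics apply), "world_from_camera" (4x4, takes a point from camera to world coordinates); the wrist camera has in their place "T_tool_cam" (4x4, takes a point from camera to tool coordinates, whose origin is the TCP and whose axes are the flange's). Camera axes: x right, y up, looking along -z (the intrinsics and any distortion apply to the point x, -y, -z); pixel columns grow to the right and rows downward; lengths in mm; the calibration is good to about 2 mm. A picture is of the moment at which its call begins: read the wrist's pose just before it.
- job_done(): hands the job in; it is judged then, once.
Trained networks look in a picture, given as the dict that the camera call returned (one of the last four; its "shot" number tells which), for a name from the list of things; names that differ only in an ending like _2 or _b are one class to them, and where a whole thing is asked for, a point or a joint stands for the part that bears it (a point fixed in the world has none). Each returns a list of dicts, best first, with "conf" (0 to 1); they miss things now and then, are a little off and sometimes report something else, mostly with a low value. They report only what shows in the picture. A call takes as long as a camera call. They do not tell look-alikes from the thing itself.
- recognise(picture, thing): "at" ([column, row] in pixels, amid what is visible of it).
- place_of(picture, thing): "at" ([column, row] in pixels: a listed point, or the origin of a listed thing).
The state is a dict: "clock": time; "joints": joint angles; "joint_vel": joint speeds; "joint_efforts": joint torques, N m; "position": TCP position; "ee_rot": TCP orientation; "contact_force": force on the tool from outside, world axes, zero at the start; "wrist_torque": the same for the moment, N m; "gripper_width": finger opening in mm; "grasp_force": force on a finger pad.
Only numpy, scipy, OpenCV 4.12 (cv2) and the standard library are available. Lean on these libraries where they do the work, as an engineer would, in place of code of your own. Each camera call takes 0.05 s, during which the arm holds its last target. There are 200 camera calls.

### The job

Two of the three wells in the water-filter unit still hide the broken-off foot of an old cartridge under their spring plates. Before you touch the new cartridge, push the plates down with closed fingertips, one after another, until you have felt one go all the way down (do not just guess the last one), then press the new cartridge upright into that well by its cap until its flange sits fully home on the rim, and let go. Push gently throughout and leave the timer, the shaker and the jar where they are.

Things in the scene. Friction and masses are not known exactly. Their poses are not given: they have to be found in the camera images.
- filter_unit: Grey filter unit, fixed: 98 (x) x 252 (y) x 62 mm high, steel base, brass hose stubs at its ends (to 141 mm from the middle, 30 mm up). Origin: centre of its underside. Three identical round wells open upward in a row along its y axis, 76 mm apart, 53.2 mm bore, 53 mm deep. Two of them, different each time, hide an old foot with a rubber seal that stops the spring plate after 16 to 20 mm.
- well_1 (a point): Centre of the mouth of well 1 (at the unit's +y end), on the unit's top, 62 mm above the worktop. Axes as the unit's. 14 mm below the mouth two small sprung clips, on the unit's x axis, stick in and leave 48.4 mm between them: a cartridge must be pushed past them (about 6 to 12 N) and they rub on it all the way down.
- well_2 (a point): Centre of the mouth of well 2 (middle), on the unit's top, 62 mm above the worktop. Axes as the unit's. 14 mm below the mouth two small sprung clips, on the unit's x axis, stick in and leave 48.4 mm between them: a cartridge must be pushed past them (about 6 to 12 N) and they rub on it all the way down.
- well_3 (a point): Centre of the mouth of well 3 (at the unit's -y end), on the unit's top, 62 mm above the worktop. Axes as the unit's. 14 mm below the mouth two small sprung clips, on the unit's x axis, stick in and leave 48.4 mm between them: a cartridge must be pushed past them (about 6 to 12 N) and they rub on it all the way down.
- plate_1 (a joint): Travel of the steel spring plate in well 1, m, growing downward. 0 at rest, plate top 4 mm below the mouth, hiding what is under it. It sinks under 1 to 2 N and springs back. 0.016 to 0.02 when stopped by an old foot, 0.042 fully down in the clear well; a seated cartridge holds it at 0.036.
- plate_2 (a joint): Travel of the steel spring plate in well 2, m, growing downward. 0 at rest, plate top 4 mm below the mouth, hiding what is under it. It sinks under 1 to 2 N and springs back. 0.016 to 0.02 when stopped by an old foot, 0.042 fully down in the clear well; a seated cartridge holds it at 0.036.
- plate_3 (a joint): Travel of the steel spring plate in well 3, m, growing downward. 0 at rest, plate top 4 mm below the mouth, hiding what is under it. It sinks under 1 to 2 N and springs back. 0.016 to 0.02 when stopped by an old foot, 0.042 fully down in the clear well; a seated cartridge holds it at 0.036.
- cartridge: New filter cartridge, white plastic, upright on the worktop, 0.2 to 0.33 kg. Origin: centre of its underside; z up its axis. Body 51.2 mm across, 40 mm long, its lowest 6 mm tapered to 43 mm; then a flange 62 mm across, 6 mm thick; then a round ribbed cap 38 mm across, 34 mm tall, to hold it by (80 mm in all). Any grasp yaw will do.
- flange (a point): On the cartridge's axis at the underside of its flange, 40 mm above its underside; it comes level with the well's mouth when the cartridge is fully home.
- cap (a point): On the cartridge's axis in its cap, 68 mm above its underside: a good place for the TCP when gripping from above.
- timer: Kitchen timer, round, 66 mm across, 45 mm tall; bystander. Origin: centre of its underside.
- cocoa_shaker: Glass shaker with a white cap, 44 mm across, 109 mm tall; bystander. Origin: centre of its underside.
- nut_butter: Jar with a ribbed lid, 68 mm across, 90 mm tall; bystander. Origin: centre of its underside.
Things that resemble listed ones, but are neither listed nor needed, are in the scene too. What is shaped like the cartridge but orange is not meant.

How it is judged:
By the outcome, as a careful person would: the job done as asked, in the order asked, and still so for the second after the job is handed in, with the robot touching nothing.
It also fails if it takes over 67 s, if anything falls off the work surface, if the arm or the gripper's body presses on something with over 40 N, if the wrist force passes 120 N, or if a joint passes its speed limit or range.

## Working session

There is one attempt and no reset: what is moved stays moved. The work goes in short steps, Python scripts to look and compute and a tool call to move; the robot and the scene stay as the last step left them, time stands still between calls to the robot, and variables do not carry over. Pictures are saved under pics/ and viewed, at most 10 in all, crops included, and the job is handed in when it is done.

Besides the shell and the picture viewer there is one more tool, called after ">>>" in YAML: its name, and indented under it one key for each argument. carry_out: Moves the arm, as the interface text tells. Its arguments: {"type":"object","properties":{"slide":{"type":"array"},"roll":{"type":"array"},"claw":{"type":"array"}},"required":["slide","roll","claw"]}

```bash
mkdir -p pics; cat > h.py <<'E'
import numpy as np, cv2
from bench import *
from scipy.spatial.transform import Rotation as R
def T_of(p,s=None):
    if 'world_from_camera' in p: return np.array(p['world_from_camera'])
    T=np.eye(4); T[:3,:3]=R.from_quat(s['ee_rot']).as_matrix(); T[:3,3]=s['position']
    return T@np.array(p['T_tool_cam'])
def ray(p,uv,s=None):
    K=np.array(p['mtx']); d=[(uv[0]-K[0,2])/K[0,0],(uv[1]-K[1,2])/K[1,1]]
    d=np.array(d); u=d.copy()
    for _ in range(20): u=d/(1+p['k1']*(u@u))
    T=T_of(p,s); return T[:3,3], T[:3,:3]@np.array([u[0],-u[1],-1])
def at_z(p,uv,z,s=None):
    o,d=ray(p,uv,s); return o+d*(z-o[2])/d[2]
def at_depth(p,uv,s=None):
    o,d=ray(p,uv,s); c,r=int(round(uv[0])),int(round(uv[1]))
    w=p['z_map'][max(r-2,0):r+3,max(c-2,0):c+3]; w=w[w>0]
    return o+d*np.median(w) if len(w) else None
E
python3 - <<'E'
from h import *
np.set_printoptions(precision=1,suppress=True)
s=read_state(); print(s)
Z={'filter_unit':0,'well_1':62,'well_2':62,'well_3':62,'cartridge':0,'cap':68,'flange':40,'timer':0,'cocoa_shaker':0,'nut_butter':0}
for n in ['top','scene']:
    p=get_image(n); cv2.imwrite(f'pics/{n}1.png',p['img'][:,:,::-1]); print(n,T_of(p)[:3,3])
    for t,z in Z.items():
        print(t,[(np.round(d['at']),round(d['conf'],2),at_z(p,d['at'],z)[:2]) for d in place_of(p,t)[:4]])
E
```

```text
{'clock': 0.0, 'joints': array([ 1.6,  0.4,  0. , -0. , -1.2, -0.3]), 'joint_vel': array([-0.,  0.,  0.,  0.,  0.,  0.]), 'joint_efforts': array([  0. , -39.2,  18.8,   4.2,  -0. ,  -0. ]), 'position': array([164.6, 602.4, 248.9]), 'ee_rot': array([ 1. , -0.1, -0. ,  0. ]), 'contact_force': array([ 0.1, -0.9,  0.1]), 'wrist_torque': array([ 0., -0.,  0.]), 'grasp_force': 0.0, 'gripper_width': 85.37836621462161}
top [ 296.1  178.1 1132.9]
filter_unit [(array([359., 189.]), 0.81, array([555.9,  81.2]))]
well_1 [(array([363., 186.]), 0.94, array([549.3,  77.6])), (array([332., 187.]), 0.77, array([547.4, 155.8]))]
well_2 [(array([363., 186.]), 0.94, array([549.3,  77.6])), (array([332., 187.]), 0.77, array([547.4, 155.8]))]
well_3 [(array([363., 186.]), 0.94, array([549.3,  77.6])), (array([332., 187.]), 0.77, array([547.4, 155.8]))]
cartridge [(array([274., 235.]), 0.87, array([429.5, 311. ])), (array([279., 202.]), 0.87, array([520.9, 297.5])), (array([393., 184.]), 0.54, array([567.7, -10.7]))]
cap [(array([280., 187.]), 0.79, array([544.5, 289.2])), (array([264., 237.]), 0.78, array
[... 731 characters left out ...]
9,  -1.5]))]
well_3 [(array([347., 246.]), 0.85, array([547.9,  69.6])), (array([330., 222.]), 0.79, array([542.6, 146.7])), (array([365., 269.]), 0.78, array([555.9,  -1.5]))]
cartridge [(array([260., 207.]), 0.83, array([417.3, 320.6])), (array([305., 200.]), 0.69, array([536.4, 294.4]))]
cap [(array([259., 189.]), 0.74, array([422.7, 317.8])), (array([302., 182.]), 0.7, array([531.9, 298.7]))]
flange [(array([260., 197.]), 0.63, array([421.1, 316.2])), (array([300., 190.]), 0.62, array([525.1, 299.5]))]
timer [(array([268., 267.]), 0.63, array([374.8, 129.3]))]
cocoa_shaker [(array([353., 184.]), 0.56, array([685.8, 296.6]))]
nut_butter [(array([317., 163.]), 0.78, array([628.4, 427.2]))]
```

View pics/top1.png

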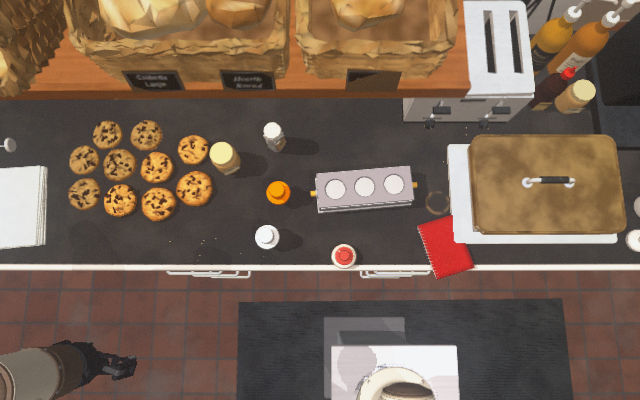

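View pics/scene1.png

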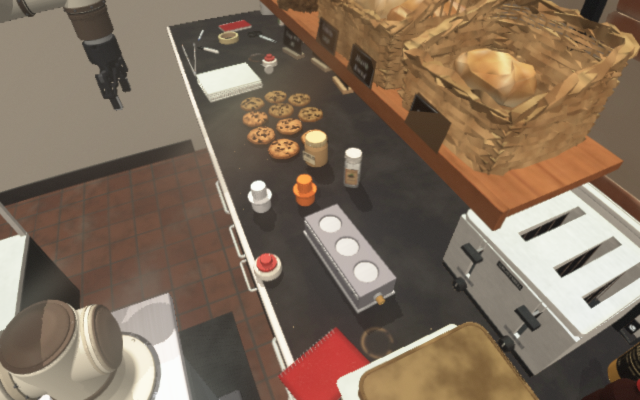

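Top view: unit with its wells at (336,190), (364,187) and (394,184), white cartridge at (267,237), orange decoy at (278,192), timer at (344,256). The scene view agrees. Next I go close above the cartridge and the unit.

```bash
cat >> h.py <<'E'
np.set_printoptions(precision=4,suppress=True)
def rel(target,s):
    return R.from_quat(s['ee_rot']).inv().apply(np.array(target)-s['position'])/1000
E
python3 - <<'E'
from h import *
s=read_state(); print(R.from_quat(s['ee_rot']).as_matrix()); p=get_image('wrist'); print(np.array(p['T_tool_cam']))
print(rel([420,318,300],s),rel([500,150,300],s))
E
```

```text
[[ 0.9646 -0.2636 -0.    ]
 [-0.2636 -0.9646  0.    ]
 [-0.     -0.     -1.    ]]
[[  -0.0008    0.9542    0.2992   75.4978]
 [   1.        0.001    -0.0003    0.4889]
 [  -0.0006    0.2992   -0.9542 -124.4487]
 [   0.        0.        0.        1.    ]]
[ 0.3213  0.2075 -0.05  ] [ 0.4428  0.3485 -0.05  ]
```

>>> carry_out:
  slide:
    - [0.05,0.03,-0.05]
    - [0.1,0.06,-0.05]
    - [0.15,0.09,-0.05]
    - [0.2,0.12,-0.05]
    - [0.25,0.15,-0.05]
    - [0.3,0.18,-0.05]
    - [0.32,0.205,-0.05]
    - [0.32,0.205,-0.05]
  roll: [0,0,0,0,0,0,0,0]
  claw: [0,0,0,0,0,0,0,0]

```text
clock: 2.15
position: [420.2, 319.0, 300.3]
ee_rot: [0.991, -0.135, 0.0, -0.0]
contact_force: [-0.5, -0.6, -0.7]
gripper_width: -0.4
grasp_force: 0.0
```

```bash
cat > look.py <<'E'
from h import *
import sys
Z={'filter_unit':0,'well_1':62,'cartridge':0,'cap':68,'flange':40}
s=read_state(); p=get_image('wrist'); cv2.imwrite(f'pics/{sys.argv[1]}.png',p['img'][:,:,::-1])
print(s['clock'],s['position'],s['ee_rot'],s['joints'],s['contact_force'])
for t,z in Z.items():
    print(t,[(np.round(d['at']),round(d['conf'],2),at_z(p,d['at'],z,s)[:2]) for d in place_of(p,t)[:4]])
print(rel([505,150,300],s),rel([505,75,300],s))
E
python3 look.py w1
```

```text
2.15 [420.1731 318.9617 300.28  ] [ 0.9909 -0.1347  0.0001 -0.0001] [ 0.9571  0.1844 -0.1455  0.     -1.2406  0.3434] [-0.4518 -0.5987 -0.6982]
filter_unit []
well_1 [(array([453.,   0.]), 0.77, array([543.8394, 147.6926]))]
cartridge [(array([311.,  55.]), 0.88, array([536.3168, 294.4436])), (array([314., 156.]), 0.69, array([421.3991, 323.9052])), (array([455.,   4.]), 0.66, array([548.006 , 119.8411]))]
cap [(array([306.,  48.]), 0.81, array([537.5152, 298.1364])), (array([313., 164.]), 0.75, array([424.6026, 323.2355]))]
flange [(array([312.,  52.]), 0.95, array([535.0262, 292.5809]))]
[0.1269 0.1402 0.0003] [0.1469 0.2125 0.0002]
```

>>> carry_out:
  slide:
    - [0.035,0.05,0]
    - [0.07,0.1,0]
    - [0.105,0.15,0]
    - [0.14,0.19,0]
    - [0.14,0.19,0]
  roll: [0,0,0,0,0]
  claw: [0,0,0,0,0]

```text
clock: 3.08
position: [505.2, 98.6, 299.8]
ee_rot: [0.991, -0.135, -0.0, 0.0]
contact_force: [-0.4, 0.8, -0.5]
gripper_width: -0.1
grasp_force: 0.0
```

```bash
cat >> look.py <<'E'
# depth based: points on unit top
h,w=p['z_map'].shape
T=T_of(p,s); P=[]
for r in range(0,h,3):
    for c in range(0,w,3):
        if p['z_map'][r,c]>0:
            o,d=ray(p,(c,r),s); P.append(o+d*p['z_map'][r,c])
P=np.array(P); m=(abs(P[:,2]-61)<3.0)&(abs(P[:,0]-550)<90)&(abs(P[:,1]-75)<170)
q=P[m]; print('n',len(q),'z',np.median(q[:,2]))
if len(q)>50: print(cv2.minAreaRect(q[:,:2].astype(np.float32)))
E
python3 look.py w2
```

```text
3.075 [505.1676  98.6001 299.8101] [ 0.9909 -0.1349 -0.0001  0.0002] [ 0.5086  0.1622 -0.1744  0.0003 -1.2346  0.7914] [-0.3675  0.8154 -0.4924]
filter_unit [(array([327., 120.]), 0.84, array([544.6654,  75.1828]))]
well_1 [(array([329., 117.]), 0.96, array([551.6976,  72.7285])), (array([262., 145.]), 0.95, array([542.3842, 149.303 ])), (array([398.,  96.]), 0.8, array([553.0918,  -0.7559]))]
cartridge [(array([162., 172.]), 0.8, array([538.9234, 297.7462])), (array([178., 253.]), 0.65, array([425.8544, 322.848 ]))]
cap [(array([156., 279.]), 0.77, array([424.5099, 324.1275])), (array([137., 186.]), 0.75, array([538.7097, 296.1978]))]
flange [(array([170., 270.]), 0.9, array([420.1658, 320.0291])), (array([400.,  92.]), 0.34, array([555.4701,  -8.6113]))]
[-0.0139 -0.0495 -0.0002] [ 0.0061  0.0228 -0.0002]
n 2014 z 62.1924664541763
((549.188720703125, 71.2423095703125), (91.221923828125, 244.7522735595703), 4.883256912231445)
```

View pics/w2.png

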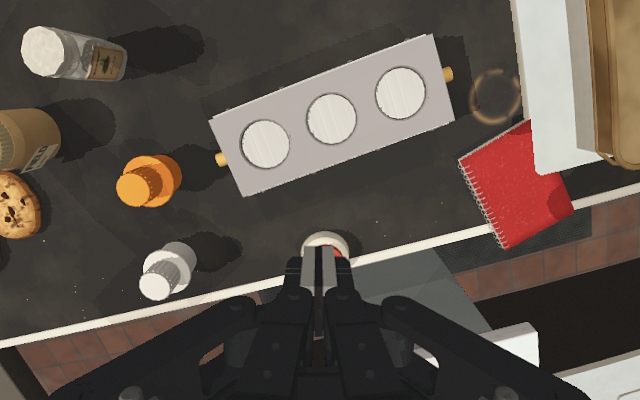

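The view shows the unit's plates at (265,144), (331,119) and (400,93), all undisturbed, the white cartridge at (165,270), and the closed fingertips at (320,285).

```bash
cat > wells.py <<'E'
from h import *
s=read_state(); p=get_image('wrist'); 
g=p['img'].min(2); m=(g>185).astype(np.uint8)
n,l,st,ce=cv2.connectedComponentsWithStats(m)
W=[]
for i in range(1,n):
    if 1000<st[i,4]<5000:
        cs,_=cv2.findContours((l==i).astype(np.uint8),cv2.RETR_EXTERNAL,cv2.CHAIN_APPROX_NONE)
        e=cv2.fitEllipse(cv2.convexHull(cs[0])); x=at_z(p,e[0],58,s); print(e,x,at_z(p,ce[i],58,s)[:2])
ref=[[542.7,148],[549.2,72.4],[555.6,-3.3]]
print(s['position'])
for r in ref: print(rel([*r,95],s))
E
python3 wells.py
```

```text
((45.48396682739258, 46.656681060791016), (41.353824615478516, 50.13282012939453), 158.02488708496094) [702.1899 343.4285  58.    ] [702.3606 343.5827]
((403.3130798339844, 91.49614715576172), (46.75082778930664, 50.26809310913086), 25.048633575439453) [555.5954  -4.6562  58.    ] [555.5582  -4.7521]
((334.3646545410156, 116.73433685302734), (46.56630325317383, 48.3492317199707), 10.1224365234375) [549.1325  71.1549  58.    ] [549.103   70.9849]
((268.0146484375, 141.47084045410156), (44.9885139465332, 46.8406867980957), 132.29954528808594) [542.6813 146.6926  58.    ] [542.6167 146.504 ]
((422.4321594238281, 244.2230224609375), (11.02955150604248, 179.1094207763672), 75.97037506103516) [378.657    6.5043  58.    ] [378.5281   4.8385]
((146.66175842285156, 308.4863586425781), (11.468498229980469, 365.1350402832031), 77.41992950439453) [380.6636 364.648   58.    ] [379.3782 367.3236]
((604.6015625, 374.3330383300781), (51.05684280395508, 84.6825180053711), 86.41956329345703) [  92.1767 -226.0833   58.    ] [  77.7131 -233.6624]
[504.0273 101.8497 300.028 ]
[ 0.0253 -0.0546  0.205 ]
[0.0513 0.0166 0.205 ]
[0.0773 0.088  0.205 ]
```

>>> carry_out:
  slide:
    - [0.05,0.016,0.03]
    - [0.051,0.016,0.085]
    - [0.051,0.016,0.14]
    - [0.051,0.016,0.185]
    - [0.051,0.016,0.2]
    - [0.051,0.016,0.205]
  roll: [0,0,0,0,0,0]
  claw: [0,0,0,0,0,0]

```text
clock: 4.18
position: [549.8, 72.3, 95.2]
ee_rot: [0.991, -0.132, 0.0, 0.0]
contact_force: [-0.1, 0.3, -0.0]
gripper_width: 0.3
grasp_force: 0.0
```

>>> carry_out:
  slide:
    - [0,0,0.01]
    - [0,0,0.018]
    - [0,0,0.024]
    - [0,0,0.028]
    - [0,0,0.028]
  roll: [0,0,0,0,0]
  claw: [0,0,0,0,0]

```text
clock: 4.8
position: [549.3, 71.7, 66.9]
ee_rot: [0.991, -0.133, -0.0, 0.0]
contact_force: [1.1, 0.6, 0.8]
gripper_width: 0.2
grasp_force: 0.2
```

>>> carry_out:
  slide:
    - [0,0,0.003]
    - [0,0,0.005]
    - [0,0,0.007]
    - [0,0,0.008]
  roll: [0,0,0,0]
  claw: [0,0,0,0]

```text
clock: 5.3
position: [549.5, 71.7, 59.4]
ee_rot: [0.991, -0.133, 0.0, 0.0]
contact_force: [-0.3, -0.5, 6.0]
gripper_width: 0.0
grasp_force: 2.8
```

>>> carry_out:
  slide:
    - [0,0,0.001]
    - [0,0,0.0015]
  roll: [0,0]
  claw: [0,0]

```text
clock: 5.55
position: [549.4, 71.7, 58.4]
ee_rot: [0.991, -0.133, 0.0, 0.0]
contact_force: [-2.7, 0.4, 8.2]
gripper_width: -0.0
grasp_force: 4.0
```

>>> carry_out:
  slide:
    - [0,0,-0.035]
    - [-0.001,-0.004,-0.045]
    - [-0.018,-0.05,-0.045]
    - [-0.026,-0.071,-0.042]
    - [-0.026,-0.071,-0.035]
    - [-0.026,-0.071,-0.022]
    - [-0.026,-0.071,-0.01]
    - [-0.026,-0.071,-0.008]
  roll: [0,0,0,0,0,0,0,0]
  claw: [0,0,0,0,0,0,0,0]

```text
clock: 6.55
position: [542.2, 145.9, 64.1]
ee_rot: [0.991, -0.134, -0.001, 0.001]
contact_force: [-0.3, -0.5, 1.1]
gripper_width: -0.1
grasp_force: 0.5
```

>>> carry_out:
  slide:
    - [0,0,0.003]
    - [0,0,0.006]
    - [0,0,0.0075]
    - [0,0,0.0085]
  roll: [0,0,0,0]
  claw: [0,0,0,0]

```text
clock: 7.05
position: [543.0, 146.7, 58.1]
ee_rot: [0.991, -0.133, 0.0, 0.0]
contact_force: [-1.9, -2.6, 8.6]
gripper_width: -0.0
grasp_force: 4.3
```

>>> carry_out:
  slide:
    - [0,0,-0.035]
    - [0.001,0.004,-0.045]
    - [0.018,0.05,-0.045]
    - [0.036,0.098,-0.045]
    - [0.05,0.136,-0.045]
    - [0.052,0.142,-0.035]
    - [0.052,0.142,-0.016]
    - [0.052,0.142,-0.008]
  roll: [0,0,0,0,0,0,0,0]
  claw: [0,0,0,0,0,0,0,0]

```text
clock: 8.05
position: [555.0, -3.5, 63.6]
ee_rot: [0.991, -0.133, -0.001, 0.0]
contact_force: [0.0, -0.7, 1.1]
gripper_width: -0.2
grasp_force: 0.5
```

>>> carry_out:
  slide:
    - [0,0,0.003]
    - [0,0,0.006]
    - [0,0,0.0075]
    - [0,0,0.0085]
  roll: [0,0,0,0]
  claw: [0,0,0,0]

```text
clock: 8.55
position: [555.9, -3.4, 56.8]
ee_rot: [0.991, -0.133, 0.0, -0.0]
contact_force: [-1.5, -0.6, 1.9]
gripper_width: 0.4
grasp_force: 0.6
```

Well 3 is soft. I continue to the bottom (TCP about 35).

>>> carry_out:
  slide:
    - [0,0,0.005]
    - [0,0,0.01]
    - [0,0,0.015]
    - [0,0,0.018]
    - [0,0,0.0195]
    - [0,0,0.0205]
  roll: [0,0,0,0,0,0]
  claw: [0,0,0,0,0,0]

```text
clock: 9.3
position: [556.0, -3.6, 36.3]
ee_rot: [0.991, -0.133, 0.0, -0.0]
contact_force: [0.2, 2.1, 4.9]
gripper_width: -0.2
grasp_force: 2.5
```

>>> carry_out:
  slide:
    - [0,0,0.001]
    - [0,0,0.0015]
  roll: [0,0]
  claw: [0,0]

```text
clock: 9.55
position: [556.1, -3.6, 36.1]
ee_rot: [0.991, -0.133, 0.001, -0.0]
contact_force: [-2.9, 1.8, 11.9]
gripper_width: -0.4
grasp_force: 4.5
```

>>> carry_out:
  slide:
    - [0,0,-0.05]
    - [0,0,-0.11]
    - [-0.02,-0.026,-0.155]
    - [-0.055,-0.071,-0.18]
    - [-0.09,-0.116,-0.2]
    - [-0.125,-0.161,-0.21]
    - [-0.16,-0.206,-0.215]
    - [-0.19,-0.245,-0.215]
  roll: [0,0,0,0,0,0,0,0]
  claw: [0,0,0,0,0.0854,0.0854,0.0854,0.0854]

```text
clock: 10.55
position: [435.6, 284.0, 249.7]
ee_rot: [0.991, -0.133, -0.0, 0.0]
contact_force: [0.8, -0.2, -0.2]
gripper_width: 72.4
grasp_force: 0.0
```

>>> carry_out:
  slide:
    - [-0.025,-0.033,0]
    - [-0.035,-0.033,0]
    - [-0.035,-0.033,0]
  roll: [0,0,0]
  claw: [0.0854,0.0854,0.0854]

```text
clock: 10.92
position: [411.1, 323.1, 249.0]
ee_rot: [0.991, -0.133, -0.001, 0.001]
contact_force: [-0.1, -0.9, -0.3]
gripper_width: 85.3
grasp_force: 0.0
```

```bash
python3 look.py w3 | head -6; cat > cart.py <<'E'
from h import *
import sys
s=read_state(); p=get_image('wrist'); print(s['position'],s['ee_rot'],s['gripper_width'])
P=[]
for r in range(0,400,2):
    for c in range(0,640,2):
        if p['z_map'][r,c]>0:
            o,d=ray(p,(c,r),s); P.append(o+d*p['z_map'][r,c])
P=np.array(P); near=np.hypot(P[:,0]-422,P[:,1]-321)<50
for lo,hi in [(76,84),(43,50),(50,76)]:
    q=P[near&(P[:,2]>lo)&(P[:,2]<hi)]
    if len(q)>10: print(lo,hi,len(q),cv2.minEnclosingCircle(q[:,:2].astype(np.float32)),np.median(q,0))
E
python3 cart.py
```

```text
10.925 [411.1125 323.0906 249.0396] [ 0.9912 -0.1327 -0.0005  0.0008] [ 0.9766  0.2126 -0.2406 -0.0002 -1.1194  0.3283] [-0.1071 -0.8788 -0.3173]
filter_unit []
well_1 []
cartridge [(array([314., 153.]), 0.97, array([423.379, 323.331])), (array([310.,  39.]), 0.7, array([537.3346, 296.5349]))]
cap [(array([307.,  23.]), 0.95, array([540.1934, 296.6663])), (array([312., 166.]), 0.74, array([422.7289, 324.8566]))]
flange [(array([315., 160.]), 0.72, array([422.1805, 321.9356])), (array([310.,  31.]), 0.6, array([538.2079, 294.9086]))]
[412.3983 322.9965 249.5724] [ 0.991  -0.1338  0.      0.    ] 85.62406337505449
76 84 351 ((421.5558166503906, 321.8743896484375), 19.732585906982422) [422.4419 321.6901  80.4253]
43 50 354 ((421.1595153808594, 321.7484130859375), 30.583467483520508) [432.2998 316.1673  46.5386]
50 76 40 ((421.3633117675781, 321.8060302734375), 19.805143356323242) [437.8837 316.9186  64.1086]
```

View pics/w3.png

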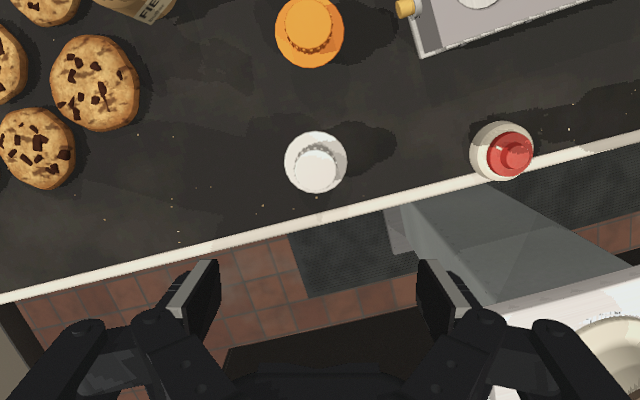

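>>> carry_out:
  slide:
    - [0.009,-0.001,0.05]
    - [0.009,-0.001,0.1]
    - [0.009,-0.001,0.145]
    - [0.009,-0.001,0.17]
    - [0.009,-0.001,0.18]
    - [0.009,-0.001,0.181]
    - [0.009,-0.001,0.181]
  roll: [0,0,0,0,0,0,0]
  claw: [0.0854,0.0854,0.0854,0.0854,0.0854,0.0854,0.0854]

```text
clock: 12.15
position: [421.5, 323.1, 69.7]
ee_rot: [0.991, -0.133, 0.001, -0.001]
contact_force: [-0.3, -0.3, 0.1]
gripper_width: 85.7
grasp_force: 0.0
```

>>> carry_out:
  slide:
    - [0,0,0]
    - [0,0,0]
    - [0,0,0]
    - [0,0,0]
    - [0,0,0]
    - [0,0,0]
  roll: [0,0,0,0,0,0]
  claw: [0.06,0.048,0.03,0.02,0.02,0.02]

```text
clock: 12.9
position: [421.2, 322.9, 69.2]
ee_rot: [0.991, -0.133, 0.0, -0.001]
contact_force: [-0.8, -0.4, 6.0]
gripper_width: 36.5
grasp_force: 59.9
```

>>> carry_out:
  slide:
    - [0,0,-0.02]
    - [0,0,-0.06]
    - [0.012,0.016,-0.1]
    - [0.042,0.055,-0.12]
    - [0.075,0.097,-0.12]
    - [0.108,0.14,-0.12]
    - [0.141,0.182,-0.12]
    - [0.174,0.225,-0.12]
  roll: [0,0,0,0,0,0,0,0]
  claw: [0.02,0.02,0.02,0.02,0.02,0.02,0.02,0.02]

```text
clock: 13.9
position: [528.8, 57.7, 187.2]
ee_rot: [0.991, -0.133, -0.001, 0.0]
contact_force: [0.1, 0.2, -4.2]
gripper_width: 36.7
grasp_force: 60.9
```

>>> carry_out:
  slide:
    - [0.02,0.026,0]
    - [0.034,0.044,0]
    - [0.042,0.055,0]
    - [0.042,0.055,0.01]
    - [0.042,0.055,0.02]
    - [0.042,0.055,0.02]
  roll: [0,0,0,0,0,0]
  claw: [0.02,0.02,0.02,0.02,0.02,0.02]

```text
clock: 14.65
position: [554.2, -4.0, 167.0]
ee_rot: [0.991, -0.133, -0.002, 0.0]
contact_force: [-0.6, 0.2, -3.3]
gripper_width: 36.5
grasp_force: 60.9
```

```bash
cat > held.py <<'E'
from h import *
import sys
s=read_state(); p=get_image('wrist'); print(s['clock'],s['position'],s['ee_rot'],s['contact_force'],s['gripper_width'])
cv2.imwrite(f'pics/{sys.argv[1]}.png',p['img'][:,:,::-1])
P=[]
for r in range(0,400,2):
    for c in range(0,640,2):
        if p['z_map'][r,c]>0:
            o,d=ray(p,(c,r),s); P.append(o+d*p['z_map'][r,c])
P=np.array(P); Q=R.from_quat(s['ee_rot']).inv().apply(P-s['position'])
near=np.hypot(Q[:,0],Q[:,1])<45
H,e=np.histogram(Q[near,2],bins=np.arange(-20,90,3)); print([(a,b) for a,b in zip(e,H) if b>10])
m=(abs(P[:,2]-61)<3.0)&(abs(P[:,0]-550)<90)&(abs(P[:,1]-75)<170); q=P[m]
print(cv2.minAreaRect(q[:,:2].astype(np.float32)))
for n in ['well_1','flange','cartridge','cap']:
    zz={'well_1':62,'cap':s['position'][2],'flange':s['position'][2]-28,'cartridge':s['position'][2]-68}[n]
    print(n,[(np.round(d['at']),round(d['conf'],2),at_z(p,d['at'],zz,s)[:2]) for d in place_of(p,n)[:4]])
E
python3 held.py w4
```

```text
14.65 [554.2243  -3.954  166.9538] [ 0.9912 -0.1325 -0.0016  0.0005] [-0.6363  0.2104 -3.3271] 36.536207331970516
[(np.int64(-20), np.int64(108)), (np.int64(-17), np.int64(75)), (np.int64(-14), np.int64(1159)), (np.int64(-11), np.int64(619)), (np.int64(-8), np.int64(169)), (np.int64(-5), np.int64(125)), (np.int64(-2), np.int64(127)), (np.int64(1), np.int64(107)), (np.int64(4), np.int64(106)), (np.int64(7), np.int64(94)), (np.int64(10), np.int64(69)), (np.int64(13), np.int64(51)), (np.int64(16), np.int64(40)), (np.int64(19), np.int64(85)), (np.int64(22), np.int64(886)), (np.int64(25), np.int64(29)), (np.int64(46), np.int64(13)), (np.int64(49), np.int64(17)), (np.int64(52), np.int64(22)), (np.int64(55), np.int64(21)), (np.int64(58), np.int64(24)), (np.int64(61), np.int64(13))]
((549.3615112304688, 71.9372787475586), (91.07775115966797, 244.6208953857422), 4.950219631195068)
well_1 [(array([219., 234.]), 0.85, array([550.3577,  72.3322])), (array([129., 266.]), 0.57, array([543.2203, 149.8886]))]
flange [(array([  8., 296.]), 0.64, array([571.663 , 170.0253])), (array([318., 252.]), 0.61, array([554.0758,  -4.3302]))]
cartridge [(array([317., 221.]), 0.68, array([554.9911,  -4.0596])), (array([ 37., 273.]), 0.65, array([567.9517, 188.413 ]))]
cap [(array([318., 280.]), 0.97, array([555.1448,  -4.8066]))]
```

View pics/w4.png

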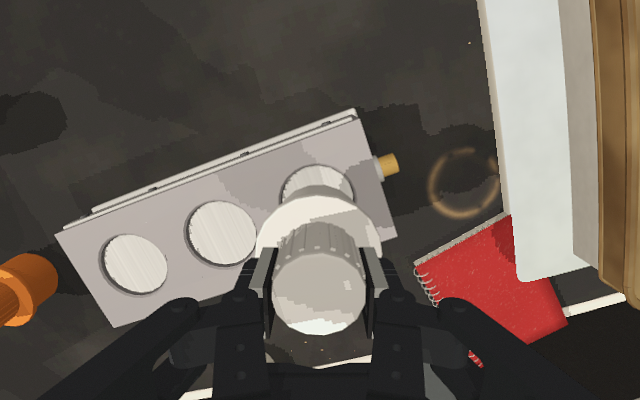

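The cartridge is held upright, cap at (318,280) and flange at (318,225), above well 3 at (318,180). I fit its axis against the wells before going down.

```bash
cat >> held.py <<'E'
for lo,hi,r in [(-15.5,-9,19.),(20,25,31.)]:
    q=Q[near&(Q[:,2]>lo)&(Q[:,2]<hi)]; 
    w=P[near&(Q[:,2]>lo)&(Q[:,2]<hi)]
    print(lo,len(q),cv2.minEnclosingCircle(w[:,:2].astype(np.float32)),'z',np.median(w[:,2]),'left/right/front', w[:,1].min(),w[:,1].max(),w[:,0].max())
    if lo<0:
        A=np.c_[w[:,:2],np.ones(len(w))]; print('tilt',np.linalg.lstsq(A,w[:,2],rcond=None)[0])
g=p['img'].min(2); n,l,st,ce=cv2.connectedComponentsWithStats((g>185).astype(np.uint8))
for i in range(1,n):
    if 1000<st[i,4]<9000:
        cs,_=cv2.findContours((l==i).astype(np.uint8),cv2.RETR_EXTERNAL,cv2.CHAIN_APPROX_NONE)
        e=cv2.fitEllipse(cv2.convexHull(cs[0])); print(np.round(e[0]),at_z(p,e[0],58,s)[:2])
E
python3 held.py w5 | tail -9
```

```text
flange [(array([  9., 295.]), 0.87, array([573.4467, 169.1905])), (array([317., 250.]), 0.7, array([556.5842,  -4.4752]))]
cartridge [(array([316., 222.]), 0.77, array([556.5231,  -3.8462])), (array([ 40., 274.]), 0.76, array([568.7726, 186.408 ]))]
cap [(array([317., 279.]), 0.94, array([556.9047,  -4.6384]))]
-15.5 1762 ((561.3087768554688, -6.34230899810791), 31.697378158569336) z 180.2241065876897 left/right/front -36.88675980615879 24.202142494619657 574.9058681750001
tilt [ -0.0043  -0.0006 182.6488]
20 961 ((559.825439453125, -5.894043922424316), 30.155630111694336) z 146.10612759342314 left/right/front -35.185204697682124 23.969287063460648 587.0031397875301
[267. 225.] [547.4982  36.9131]
[137. 264.] [542.9257 147.0104]
[312. 313.] [463.9054  25.6626]
```

```bash
cat > fit.py <<'E'
from h import *
from scipy.optimize import least_squares
for k in range(2):
    s=read_state(); p=get_image('wrist'); T=np.array(p['T_tool_cam']); Rz=R.from_quat(s['ee_rot'])
    P=[]
    for r in range(100,330,1):
        for c in range(220,420,1):
            if p['z_map'][r,c]>0:
                o,d=ray(p,(c,r),s); P.append(o+d*p['z_map'][r,c])
    P=np.array(P); Q=Rz.inv().apply(P-s['position'])
    for lo,hi,rad,sg in [(20,24.5,31.,1),(-14.5,-9,19.,1)]:
        q=Q[(Q[:,2]>lo)&(Q[:,2]<hi)&(np.hypot(Q[:,0],Q[:,1])<40)&(abs(Q[:,1])<(28 if lo>0 else 12))]
        b=[]
        for y in np.arange(-26,26,1.5):
            w=q[abs(q[:,1]-y)<.75]
            if len(w)>5: b.append([w[:,0].max(),y])
        b=np.array(b); f=least_squares(lambda v:np.hypot(b[:,0]-v[0],b[:,1]-v[1])-rad,[0,0],loss='soft_l1')
        print('centre in tool',lo,f.x,'rms',np.sqrt(np.mean(f.fun**2)),len(b))
    g=p['img'].min(2); n,l,st,ce=cv2.connectedComponentsWithStats((g>185).astype(np.uint8))
    for i in range(1,n):
        if 1000<st[i,4]<9000 and abs(ce[i][0]-137)<12:
            cs,_=cv2.findContours((l==i).astype(np.uint8),cv2.RETR_EXTERNAL,cv2.CHAIN_APPROX_NONE)
            e=cv2.fitEllipse(cv2.convexHull(cs[0])); x=at_z(p,e[0],58,s); x3=x+152*np.array([np.sin(.0857),-np.cos(.0857),0])
            print('w1',x[:2],'w3 tool',Rz.inv().apply(x3-s['position']),s['position'])
E
python3 fit.py
```

```text
centre in tool 20 [0.5399 0.6477] rms 0.24076329250640793 35
centre in tool -14.5 [0.76   0.8897] rms 0.16980725215458511 17
w1 [542.9135 146.8977] w3 tool [  0.3988  -0.142  110.7166] [555.459   -4.5885 168.7164]
centre in tool 20 [0.5258 0.6381] rms 0.2392248524278245 35
centre in tool -14.5 [0.675 0.588] rms 0.25166339266573334 17
w1 [542.8918 146.9943] w3 tool [  0.3854  -0.2578 110.6829] [555.4297  -4.6076 168.6828]
```

>>> carry_out:
  slide:
    - [0,-0.0008,0.015]
    - [0,-0.0008,0.03]
    - [0,-0.0008,0.036]
    - [0,-0.0008,0.041]
    - [0,-0.0008,0.044]
    - [0,-0.0008,0.046]
  roll: [0,0,0,0,0,0]
  claw: [0.02,0.02,0.02,0.02,0.02,0.02]

```text
clock: 16.0
position: [555.7, -3.9, 122.6]
ee_rot: [0.991, -0.133, 0.0, 0.0]
contact_force: [-0.1, 0.9, -1.0]
gripper_width: 36.6
grasp_force: 60.9
```

>>> carry_out:
  slide:
    - [0,0,0.002]
    - [0,0,0.004]
    - [0,0,0.005]
  roll: [0,0,0]
  claw: [0.02,0.02,0.02]

```text
clock: 16.38
position: [555.7, -3.8, 117.6]
ee_rot: [0.991, -0.133, 0.0, -0.0]
contact_force: [-0.1, -0.2, -1.4]
gripper_width: 36.3
grasp_force: 60.9
```

>>> carry_out:
  slide:
    - [0,0,0.002]
    - [0,0,0.004]
    - [0,0,0.006]
    - [0,0,0.008]
    - [0,0,0.008]
  roll: [0,0,0,0,0]
  claw: [0.02,0.02,0.02,0.02,0.02]

```text
clock: 17.0
position: [555.7, -3.9, 109.6]
ee_rot: [0.991, -0.133, 0.0, -0.0]
contact_force: [-1.1, -0.0, 1.2]
gripper_width: 36.2
grasp_force: 61.4
```

>>> carry_out:
  slide:
    - [0,0,0.003]
    - [0,0,0.006]
    - [0,0,0.009]
    - [0,0,0.012]
    - [0,0,0.014]
  roll: [0,0,0,0,0]
  claw: [0.02,0.02,0.02,0.02,0.02]

```text
clock: 17.62
position: [555.7, -3.8, 95.4]
ee_rot: [0.991, -0.133, 0.0, -0.0]
contact_force: [-1.9, -0.6, 4.9]
gripper_width: 36.7
grasp_force: 61.4
```

>>> carry_out:
  slide:
    - [0,0,0.0015]
    - [0,0,0.003]
    - [0,0,0.004]
  roll: [0,0,0]
  claw: [0.02,0.02,0.02]

```text
clock: 18.0
position: [555.7, -3.8, 91.4]
ee_rot: [0.991, -0.133, 0.0, -0.0]
contact_force: [-2.2, -0.1, 6.0]
gripper_width: 36.3
grasp_force: 61.4
```

>>> carry_out:
  slide:
    - [0,0,0.001]
    - [0,0,0.002]
    - [0,0,0.002]
  roll: [0,0,0]
  claw: [0.02,0.02,0.02]

```text
clock: 18.38
position: [555.7, -3.8, 91.2]
ee_rot: [0.991, -0.133, 0.0, 0.0]
contact_force: [-6.0, 1.2, 13.8]
gripper_width: 36.2
grasp_force: 62.5
```

>>> carry_out:
  slide:
    - [0,0,0.001]
    - [0,0,0.001]
  roll: [0,0]
  claw: [0.02,0.02]

```text
clock: 18.62
position: [555.7, -3.8, 91.1]
ee_rot: [0.991, -0.133, 0.0, 0.0]
contact_force: [-7.8, 1.1, 18.7]
gripper_width: 36.6
grasp_force: 63.1
```

```bash
cat > seat.py <<'E'
from h import *
s=read_state(); p=get_image('wrist'); print(s['clock'],s['position'],s['contact_force'])
A={'flange':[],'unit':[],'cap':[]}; 
for r in range(0,400,2):
    for c in range(0,640,2):
        if p['z_map'][r,c]>0:
            o,d=ray(p,(c,r),s); x=o+d*p['z_map'][r,c]; rr=np.hypot(x[0]-555.7,x[1]+4.2)
            if 22<rr<29 and 60<x[2]<76: A['flange'].append(x)
            if rr<15 and x[2]<115: A['cap'].append(x)
            if 36<rr<60 and 57<x[2]<66: A['unit'].append(x)
for k,v in A.items():
    v=np.array(v)
    if len(v)>20:
        print(k,len(v),np.median(v[:,2]),np.linalg.lstsq(np.c_[v[:,0]-555.7,v[:,1]+4.2,np.ones(len(v))],v[:,2],rcond=None)[0])
E
python3 seat.py
```

```text
18.625 [555.7098  -3.7782  91.143 ] [-7.7867  1.0521 18.6523]
flange 536 68.5488432872456 [-0.0052 -0.     68.6653]
unit 3161 62.52411286167546 [-0.0009 -0.0075 62.299 ]
cap 1014 102.60659596676348 [ -0.004    0.0028 102.6248]
```

>>> carry_out:
  slide:
    - [0,0,-0.0015]
    - [0,0,-0.0015]
    - [0,0,-0.0015]
    - [0,0,-0.0015]
    - [0,0,-0.0015]
  roll: [0,0,0,0,0]
  claw: [0.03,0.05,0.075,0.075,0.075]

```text
clock: 19.3
position: [555.6, -3.8, 89.7]
ee_rot: [0.991, -0.133, -0.0, 0.0]
contact_force: [-0.8, 0.2, 0.1]
gripper_width: 74.7
grasp_force: 0.0
```

>>> carry_out:
  slide:
    - [0,0,-0.01]
    - [0,0,-0.04]
    - [0,0,-0.09]
    - [0,0,-0.14]
    - [-0.02,0,-0.17]
    - [-0.03,0,-0.17]
    - [-0.03,0,-0.17]
  roll: [0,0,0,0,0,0,0]
  claw: [0.075,0.075,0.075,0.075,0.075,0.075,0.075]

```text
clock: 20.18
position: [525.7, 4.2, 259.9]
ee_rot: [0.991, -0.133, -0.0, -0.0]
contact_force: [0.5, -0.2, 0.7]
gripper_width: 75.2
grasp_force: 0.0
```

```bash
python3 seat.py; python3 look.py w6 | head -1
```

```text
20.175 [525.7197   4.1601 259.9285] [ 0.5298 -0.2432  0.7307]
flange 278 69.31206279248974 [ 0.0047 -0.0055 69.2157]
unit 1325 62.472675050989665 [-0.0018 -0.0078 62.3544]
cap 254 103.31382524430222 [  0.0125   0.0013 103.2239]
20.225 [526.042    4.0118 259.3223] [ 0.9911 -0.1329 -0.0007  0.0002] [ 0.3161  0.2099 -0.2172 -0.0003 -1.1451  0.9882] [ 0.4635 -0.7742 -0.0508]
```

View pics/w6.png

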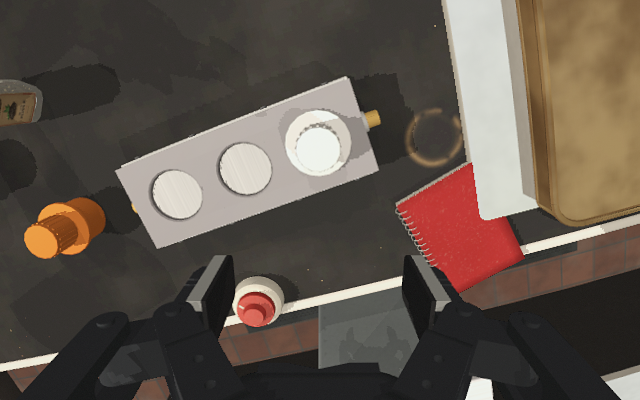

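Now it stands about 0.8 mm proud (the opening pads drew it up slightly). I press the cap down again with closed fingertips.

>>> carry_out:
  slide:
    - [0.02,0,0]
    - [0.03,0,0]
    - [0.03,0,0.03]
    - [0.03,0,0.08]
    - [0.03,0,0.115]
    - [0.03,0,0.128]
    - [0.03,0,0.133]
    - [0.03,0,0.135]
  roll: [0,0,0,0,0,0,0,0]
  claw: [0,0,0,0,0,0,0,0]

```text
clock: 21.52
position: [556.6, -3.7, 126.1]
ee_rot: [0.991, -0.133, 0.001, -0.0]
contact_force: [0.7, 0.7, -0.9]
gripper_width: 0.2
grasp_force: 0.0
```

>>> carry_out:
  slide:
    - [0,0,0.001]
    - [0,0,0.002]
    - [0,0,0.003]
    - [0,0,0.004]
  roll: [0,0,0,0]
  claw: [0,0,0,0]

```text
clock: 22.02
position: [555.8, -3.8, 121.3]
ee_rot: [0.991, -0.133, 0.0, -0.0]
contact_force: [0.6, -0.0, 3.4]
gripper_width: 0.3
grasp_force: 1.5
```

>>> carry_out:
  slide:
    - [0,0,0.001]
    - [0,0,0.002]
    - [0,0,0.002]
  roll: [0,0,0]
  claw: [0,0,0]

```text
clock: 22.4
position: [556.1, -3.8, 120.8]
ee_rot: [0.991, -0.133, 0.001, 0.0]
contact_force: [-2.8, 1.6, 9.5]
gripper_width: 0.0
grasp_force: 4.8
```

>>> carry_out:
  slide:
    - [0,0,0.001]
    - [0,0,0.0015]
  roll: [0,0]
  claw: [0,0]

```text
clock: 22.65
position: [556.1, -3.8, 120.7]
ee_rot: [0.991, -0.132, 0.001, 0.0]
contact_force: [-6.8, 2.0, 19.7]
gripper_width: -0.2
grasp_force: 9.5
```

>>> carry_out:
  slide:
    - [0,0,-0.005]
    - [0,0,-0.03]
    - [0,0,-0.08]
    - [0,0,-0.12]
    - [-0.02,0,-0.142]
    - [-0.03,0,-0.142]
    - [-0.03,0,-0.142]
  roll: [0,0,0,0,0,0,0]
  claw: [0,0,0,0,0,0,0]

```text
clock: 23.52
position: [525.6, 4.1, 258.3]
ee_rot: [0.991, -0.133, -0.001, 0.0]
contact_force: [0.6, 0.4, -0.3]
gripper_width: -0.1
grasp_force: 0.0
```

```bash
python3 seat.py; python3 seat.py
```

```text
23.525 [525.576    4.1174 258.2814] [ 0.621   0.4082 -0.3013]
flange 282 68.52723005388239 [ 0.0006 -0.0031 68.5996]
unit 1360 62.490803568360036 [-0.001  -0.0083 62.3529]
cap 255 102.57666634607523 [  0.0042  -0.0108 102.5724]
23.575 [525.9935   4.0153 258.0567] [-0.4444 -0.7632 -0.5971]
flange 281 68.62995733091162 [ 0.0019 -0.0009 68.6698]
unit 1351 62.56028362006401 [-0.0023 -0.0084 62.4302]
cap 259 102.6202607784083 [  0.014   -0.0032 102.59  ]
```

The flange is now 6.0 mm proud of the rim, which matches its thickness, so it is fully home and holding.

```bash
python3 -c "from bench import *; print(job_done())"
```

```text
the job is handed in; nothing more can be done
None
```

The new cartridge is pressed fully home in well 3 and released: wells 2 and 1 stopped partway, well 3's plate went all the way down, and the job is handed in at about 24 s.

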